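Couple the toy locomotive and hold the test probe on its nose contact

TASK

Finish and test the toy locomotive clamped on its test base: hang the steel coupling hook by its eye over the upright pin behind the cab, so that it lies flat on the drawbar shelf with its upturned end pointing away from the cab, and let go of it. Then take the black-handled test probe from the tool stand and hold its tip on the middle of the round brass contact button of the sloping nose, square to that slope, pushing lightly (about 3 N, the button about half sunk). Finish while still holding the probe there with that light push; leave the other things on the cart where they are.

Things in the scene. Friction and masses are not known exactly. Their poses are not given: they have to be found in the camera images.
- loco: Blue die-cast toy locomotive, 147 mm long, 50 wide, 86 high, fixed on a grey test base 235 x 100 x 12 mm. Origin on the cart top under its middle; x from nose to rear, z up. Nose face x -85 to -30 mm slopes 20 deg from level, facing up and to -x. Bonnet 71 mm high, x -32 to 16; cab x 12 to 62. Drawbar shelf behind it: level, top at z 40, x 58 to 140, y -28 to 28 mm.
- pin (a point): Foot of the upright steel coupling pin, where it stands on the drawbar shelf's top, at x +90 mm, z 40 mm of the locomotive. Pin 8 mm in diameter, 18 mm high, its top 4 mm tapering to 4 mm diameter. Axes as the locomotive's: x points away from the cab.
- contact_top (a point): Middle of the outer face of the spring-loaded brass contact button: flat disc, 18 mm in diameter, in a black ring in the middle of the sloping nose, between two small headlamps; 10 mm proud of the slope when free. z: the slope's outward normal (20 deg from vertical, leaning to the locomotive's -x); y as the locomotive's. Moves with the button.
- contact (a joint): How far the brass button is pushed in along its normal, m: 0 free, 0.008 fully in. It starts to move at 1 N and needs 0.5 N more per mm: 3 N at 4 mm, 5 N fully in.
- hook: Loose steel coupling hook, 60 g, flat on the cart. Flat eye 30 mm outside, 14 mm hole, 6 mm thick; shank along +x to an upright block 12 (x) x 14 (y) x 36 mm high centred at x +32, with a short lip bent over to +x at its top (to x +50). Origin: centre of the eye on the underside; z up. Balances between eye and block, near the block.
- hook_grip (a point): Middle of the hook's upright block, 24 mm above its underside, 32 mm from the eye's centre along the hook's x: the place to grip, across the 14 mm width (hook's y). Axes as the hook's.
- probe: Loose test probe, 90 g, 130 mm long, standing tip down in one well of the stand. Steel ball tip 8 mm in diameter, steel shaft 12 mm in diameter up to 42 mm, then plain black round handle 24 mm in diameter, 42 to 130 mm. Rigid. Origin: end of the tip; z from tip to handle. In the stand the tip is 8 mm above the cart, the handle's lower edge rests on the stand's top.
- stand: Grey plastic tool stand fixed to the cart, 60 x 150 x 50 mm high; origin in the middle of its underside, z up. Two upright through wells 18 mm in diameter at y -40 and +40 mm: one holds the probe, the other a nut driver with a wooden mushroom knob (34 mm in diameter, top 116 mm above the cart), which stays there.
- carriage: Purple plastic train carriage 146 x 52 x 58 mm, loose; leave alone.
- track: Short curved beech track piece, about 140 x 40 x 12 mm, loose; leave alone.
- bar: Straight steel coupling bar without an eye, 70 x 14 x 6 mm, loose; leave alone.
- wheelset: Steel wheel pair, 46 mm axle, 24 mm wheels, loose; leave alone.
- oiler: Small oil bottle, 40 mm in diameter, 100 mm high, loose; leave alone.
- screwdriver: Screwdriver lying on the cart, loose; leave alone.
- driver: Nut driver with a wooden mushroom knob, standing in the other well of the stand; leave alone. Origin: lower end of its shaft.
Things that resemble listed ones, but are neither listed nor needed, are in the scene too. What is shaped like the hook but red is not meant.

How it is judged:
On the way, in this order (a step that is already met when the one before it is completed fails the run):
1. the coupling hook hangs by its eye on the pin, flat on the drawbar shelf, upturned end away from the cab, let go (horizontal distance between hook and pin below 0.006 m and z of hook in the frame of pin below 0.004 m and angle between hook's own z axis and vertical below 0.12 rad and x of hook_grip in the frame of pin above 0.018 m and contact force between the fingers and hook below 0.05 N), for 0.3 s.
2. the held probe's tip is on the middle of the brass button, square to the slope, with a light push (distance between probe and contact_top below 0.006 m and angle between the z axis of probe and the z axis of contact_top, either way round below 0.15 rad and contact force between probe and loco between 1 and 5.5 N and value of joint contact between 0.0012 and 0.0072 m and contact force between the fingers and probe above 1 N and contact force between stand and probe below 0.05 N and contact force between the fingers and loco below 0.05 N), for 0.5 s.
At the end, for the whole second after the job is handed in: Held probe, clear of the stand: tip within 6 mm of the button's middle, axis within 0.15 rad of the slope's normal, 1 to 5.5 N, button in 1.2 to 7.2 mm, fingers off the locomotive. Hook let go: eye within 6 mm of the pin, under 4 mm off the shelf, tilt under 0.12 rad, end 18 mm behind pin. At rest (all of step 1 and all of step 2 and linear speed of each of hook, probe below 0.02 m/s); the arm keeps its last pose, push and grip.
It fails at once if the probe is pushed hard against the locomotive (over 15 N) (contact force between probe and loco above 15 N).
It fails at once if another thing on the cart is moved more than 30 mm (distance of any of carriage, track, bar, wheelset, oiler, screwdriver, driver from where it was at the start of the episode above 0.03 m).
It also fails if it takes over 58 s, if anything falls off the work surface, if the arm or the gripper's body presses on something with over 40 N, if the wrist force passes 120 N, or if a joint passes its speed limit or range.

ROBOT

A 6-joint arm with a two-finger parallel gripper is mounted at the origin on the work surface. World frame = base frame: x ahead of the robot, y to its left, z up, the work surface at z = 0. Lengths are in m, angles in rad, forces in N, time in s.
With the tool pointing down it reaches from about 0.375 to 0.9 m from the base axis. Payload 3.1 kg.
Tool frame: the origin (TCP) lies at the very end of the fingers, on their centre line; the grasp point (between the pads) lies 19 mm behind it; z points along the fingers, y is the line along which they close (so a half turn about z gives the same grasp; the last joint's range is limited). The gripper opens to 85 mm and grips with 20 to 120 N. Pads are 22 mm wide; open, the fingers measure 114 mm over their backs; the gripper's body (76 mm by 85 mm) begins 54 mm behind the grasp point. The pads swing forward as they close: fully open they stand 13 mm farther back than shut.
Start: joints at [1.034, 0.527, 1.433, -0, 1.181, -0.178], TCP at [0.219, 0.585, 0.231] pointing down, gripper open.
Joint ranges: [-3.08, 3.08], [-0.75, 2.2], [0.22, 2.44], [-1.43, 4.57], [0, 2.65], [-2.85, 2.85]. Speed limits (rad/s): [2.79, 2.79, 3.14, 3.14, 3.14, 3.14].

INTERFACE

Orientations are given as a unit quaternion [x, y, z, w].
In Python, from station import manip, vision gives the robot as it stands.
- The arm moves only by the tool drive_tool, never from a script. Its argument "deltas" is a list that holds one entry, the list of rows, each a list of 4 numbers: the shift along the tool's x, y, z in mm, then the turn about the tool's z in rad. A call has 1 to 5 rows; each row is the pose to reach, as a shift and turn from the pose commanded when the call began, along the tool's axes at that moment; what a row does not reach only later rows make up. A row lasts 1/12 s, in which the tool goes at most 41.7 mm and 7.16 degrees, less where a joint would pass 70% of its speed; a pose out of reach is approached as far as the arm can. A call with a gripper value outside its range is refused whole. "jaw" is the finger opening in mm, from 0 to 85.4, set as the call begins (left out, the last holds). The fingers move at their own pace and stop on an object; "force" is the grip in N (left out, the last holds). Time passes only in rows, so rows that repeat a pose let the fingers close. It gives the time, the measured TCP pose, the force, the opening and the grip force at its end, in the units of the state.
- manip.sense(): the state, without advancing time (a new reading comes with each control period).
- vision.snapshot(name): name is "scene" or "top" or "wrist"; returns the picture (480x640x3 uint8, red, green, blue); there is no depth.
- vision.camera_model(name): a dict with "camera_matrix" (3x3 intrinsics, pixels), "rvec" (rotation vector, rad) and "tvec" (3), from world to camera coordinates, as OpenCV has them. Camera axes: x right, y down, z forward; pixel columns grow to the right and rows downward; lengths in m; the calibration is good to about 2 mm. A picture is of the moment at which its call begins: read the wrist's pose just before it. camera_model takes no time and is no camera call; for the wrist camera it gives the pose at the moment of the call.
- manip.sign_off(): hands the job in; it is judged then, once.
The state is a dict: "t": time; "q": joint angles; "qd": joint speeds; "tau": joint torques, N m; "tcp_pos": TCP position; "tool_rot": TCP orientation; "force": force on the tool from outside, world axes, zero at the start; "ft_torque": the same for the moment, N m; "finger_gap": opening from 0.0 (shut) to 1.0 (fully open); "gripper_force": force on a finger pad.
Only numpy, scipy, OpenCV 4.12 (cv2) and the standard library are available. Lean on these libraries where they do the work, as an engineer would, in place of code of your own. Each camera call takes 0.05 s, during which the arm holds its last target. There are 200 camera calls.

## Working session

There is one attempt and no reset: what is moved stays moved. The work goes in short steps, Python scripts to look and compute and a tool call to move; the robot and the scene stay as the last step left them, time stands still between calls to the robot, and variables do not carry over. Pictures are saved under pics/ and viewed, at most 10 in all, crops included, and the job is handed in when it is done.

Besides the shell and the picture viewer there is one more tool, called after "Emit:" as name(argument=value, ...), one argument or row to a line, values as JSON. drive_tool: Moves the arm, as the interface text tells. Its arguments: {"type":"object","properties":{"deltas":{"type":"array"},"jaw":{"type":"number"},"force":{"type":"number"}},"required":["deltas"]}

```bash
mkdir -p pics; cat > h.py <<'E'
import numpy as np, cv2
from station import manip, vision
def snap(n,f=None):
    m=vision.camera_model(n); im=vision.snapshot(n)
    if f: cv2.imwrite(f'pics/{f}.png',cv2.cvtColor(im,cv2.COLOR_RGB2BGR))
    return im,m
def ray(m,uv):
    K=np.array(m['camera_matrix'],float);R=cv2.Rodrigues(np.array(m['rvec'],float))[0];t=np.array(m['tvec'],float).ravel()
    d=R.T@np.linalg.solve(K,[uv[0],uv[1],1.]);return -R.T@t,d/np.linalg.norm(d)
def onz(m,uv,z):
    c,d=ray(m,uv);return c+d*(z-c[2])/d[2]
def tri(l):
    A=np.zeros((3,3));b=np.zeros(3)
    for m,uv in l:
        c,d=ray(m,uv);P=np.eye(3)-np.outer(d,d);A+=P;b+=P@c
    x=np.linalg.solve(A,b);return x,[float(np.linalg.norm(np.cross(x-ray(m,u)[0],ray(m,u)[1]))*1000) for m,u in l]
def proj(m,p):
    return cv2.projectPoints(np.array(p,float).reshape(-1,3),np.array(m['rvec'],float),np.array(m['tvec'],float),np.array(m['camera_matrix'],float),None)[0].reshape(-1,2)
E
python3 - <<'E'
from h import *
import pickle
d={}
for n in('top','scene','wrist'):
    im,m=snap(n,n+'0');d[n]=(im,m);c,dd=ray(m,(320,240));print(n,c.round(3),dd.round(3),m['camera_matrix'][0][0])
pickle.dump(d,open('d0.pkl','wb'))
print(manip.sense())
E
```

```text
top [0.351 0.01  1.253] [ 0.149  0.025 -0.988] 510.08687986436087
scene [1.319 0.126 0.734] [-0.759 -0.123 -0.639] 433.0242168691745
wrist [0.147 0.612 0.373] [ 0.283 -0.114 -0.952] 399.04209577959676
{'t': 0.15, 'q': array([ 1.03448643e+00,  5.28304007e-01,  1.43363850e+00,  2.27063851e-05,
        1.18140299e+00, -1.78464040e-01]), 'qd': array([-0.000683  , -0.00315699, -0.00420114,  0.00125973, -0.00028701,
       -0.00143671]), 'tau': array([-5.05712469e-04, -4.42744124e+01, -1.78276151e+01, -3.13728278e-04,
        5.62570684e-03,  1.08085982e-05]), 'tcp_pos': array([0.21856252, 0.58493466, 0.23051714]), 'tool_rot': array([ 1.77973984e-01,  9.84034803e-01, -8.17373315e-04, -3.16433288e-04]), 'force': array([ 0.05376383, -0.14728502,  0.17629302]), 'ft_torque': array([ 0.00023301, -0.00089911, -0.02129258]), 'gripper_force': 0.0, 'finger_gap': 0.9982271760991882}
```

View pics/top0.png

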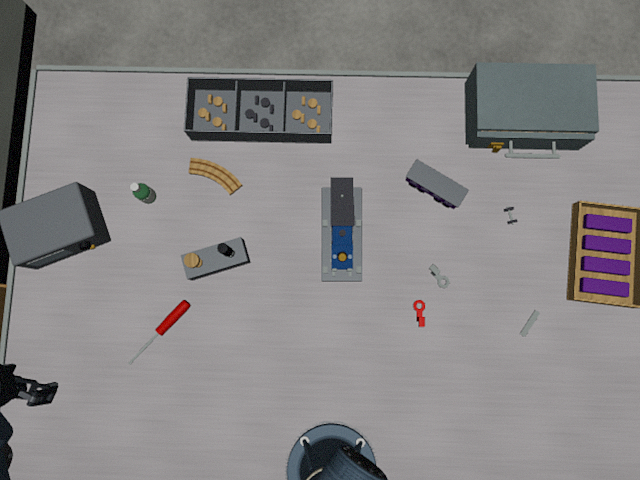

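View pics/scene0.png

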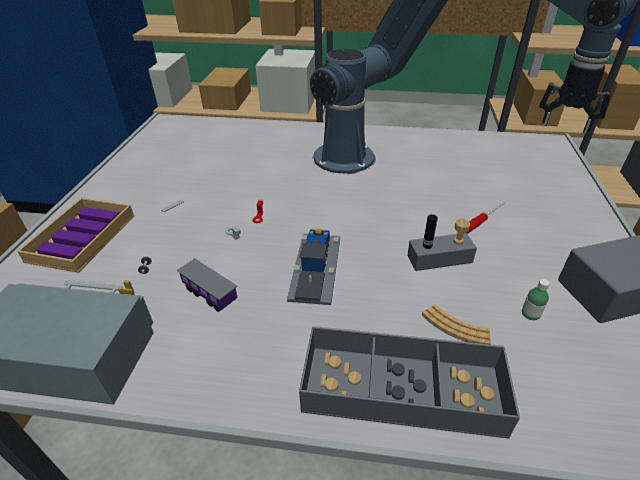

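The top view shows the loco nose-down at about (342,230), with the brass button at (342,257) and the pin near (342,196). The steel hook is at (440,276), with its eye at about (443,283). The stand is at (215,258), with the black probe at (226,250) and the knob at (192,260). The scene view agrees. Next I'll get coarse positions.

```bash
python3 - <<'E'
from h import *
import pickle
from scipy.spatial.transform import Rotation as R
d=pickle.load(open('d0.pkl','rb'));t=d['top'][1];s=d['scene'][1]
print('eye',onz(t,(443,283),.006).round(3),'block',onz(t,(434,269),.03).round(3))
print('pin tri',tri([(t,(342,195)),(s,(310.5,277))]),onz(t,(342,195),.058))
print('button tri',tri([(t,(342.5,257)),(s,(319,231))]))
print('probe top tri',tri([(t,(226,249)),(s,(431.5,217))]),onz(t,(226,249),.138))
print('base corners',[onz(t,u,.012).round(3) for u in((321,281),(361,281),(361,188),(321,188))])
st=manip.sense();M=R.from_quat(st['tool_rot']).as_matrix();print(M.round(3))
m=vision.camera_model('wrist');c,dd=ray(m,(320,240));print('cam in tool',M.T@(c-st['tcp_pos']),M.T@dd, (M.T@cv2.Rodrigues(np.array(m['rvec']))[0].T).round(3))
im=d['top'][0];cv2.imwrite('pics/topz.png',cv2.cvtColor(cv2.resize(im[170:340,160:460],None,fx=2.6,fy=2.6,interpolation=2),4))
E
```

```text
eye [ 0.441 -0.261  0.006] block [ 0.473 -0.234  0.03 ]
pin tri (array([ 0.64294486, -0.00803945,  0.05478578]), [1.411341407240458, 1.411341407240473]) [ 0.64238145 -0.0093833   0.058     ]
button tri (array([ 0.491633  , -0.01185203,  0.06551201]), [1.8139115774204995, 1.8139115774204688])
probe top tri (array([0.4950729 , 0.24997282, 0.13536558]), [3.6068894661360305, 3.6068894661361566]) [0.49463491 0.24572933 0.138     ]
base corners [array([0.438, 0.036, 0.012]), array([ 0.441, -0.061,  0.012]), array([ 0.673, -0.057,  0.012]), array([0.67 , 0.043, 0.012])]
[[-0.937  0.35  -0.001]
 [ 0.35   0.937 -0.001]
 [ 0.    -0.002 -1.   ]]
cam in tool [ 7.64117135e-02  9.18579981e-05 -1.42522439e-01] [-0.30559981 -0.00614162  0.95214024] [[ 0.    -0.956 -0.294]
 [ 1.    -0.     0.001]
 [-0.001 -0.294  0.956]]
```

View pics/topz.png

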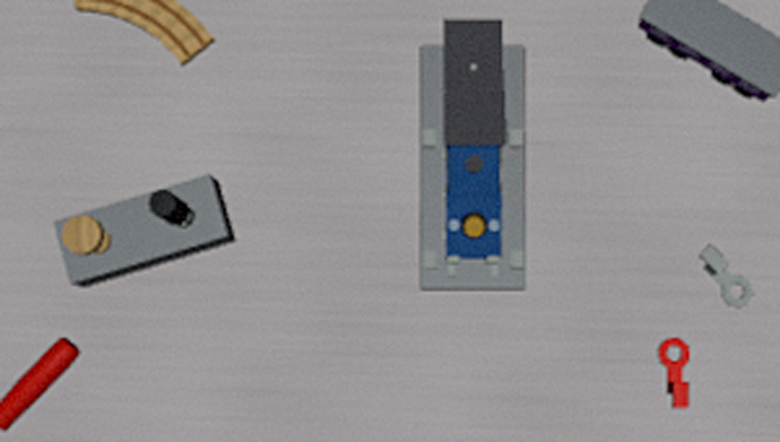

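The crop matches this: the hook's eye is at the lower right and its block at the upper left, the loco is nearly aligned with world x, and the probe is in the inner well. I'll write a planner helper and then move.

```bash
cat >> h.py <<'E'
from scipy.spatial.transform import Rotation as Ro
def pose():
    s=manip.sense();return np.array(s['tcp_pos']),Ro.from_quat(s['tool_rot']).as_matrix()
def plan(wps,p=None,M=None):
    if p is None:p,M=pose()
    print('at',p.round(4),'az',round(float(np.degrees(np.arctan2(M[1,0],M[0,0]))),2))
    for x,y,z,az in wps:
        a=np.arctan2(M[1,0],M[0,0]);turn=(a-np.radians(az)+np.pi)%(2*np.pi)-np.pi
        dl=(M.T@(np.array([x,y,z])-p)*1000).round(1);turn=round(turn,3)
        print([*dl.tolist(),turn]);p=p+M@dl/1000;M=M@Ro.from_euler('z',turn).as_matrix()
E
python3 - <<'E'
from h import *
plan([(.31,.405,.23,131),(.42,.23,.23,98),(.52,.05,.23,65),(.57,-.03,.23,40),(.52,-.15,.18,40),(.46,-.245,.14,40)])
E
```

```text
at [0.2186 0.5849 0.2305] az 159.5
[-148.7, -136.5, 0.7, np.float64(0.497)]
[-204.2, -31.9, 0.2, np.float64(0.576)]
[-192.2, 73.9, 0.1, np.float64(0.576)]
[-51.4, 79.1, 0.1, np.float64(0.437)]
[-115.3, 59.8, 50.2, np.float64(-0.0)]
[-106.9, 34.2, 40.2, np.float64(-0.0)]
```

Emit:
drive_tool(
  deltas=[
    [[-149,-136,0,0.497],[-149,-136,0,0.497],[-149,-136,0,0.497],[-149,-136,0,0.497],[-149,-136,0,0.497]],
  ],
)

```text
t: 0.57
tcp_pos: [0.3111, 0.4035, 0.2311]
tool_rot: [0.416, 0.909, -0.001, -0.0]
force: [-0.1, 0.4, 0.5]
finger_gap: 1.001
gripper_force: 0.0
```

Emit:
drive_tool(
  deltas=[
    [[-203,-32,0,0.576],[-203,-32,0,0.576],[-203,-32,0,0.576],[-203,-32,0,0.576],[-203,-32,0,0.576]],
  ],
)

```text
t: 0.98
tcp_pos: [0.4206, 0.2296, 0.2313]
tool_rot: [0.658, 0.753, -0.0, 0.0]
force: [1.3, 1.0, -0.9]
finger_gap: 1.0
gripper_force: 0.0
```

Emit:
drive_tool(
  deltas=[
    [[-192,74,0,0.576],[-192,74,0,0.576],[-192,74,0,0.576],[-192,74,0,0.576],[-192,74,0,0.576]],
  ],
)

```text
t: 1.4
tcp_pos: [0.5207, 0.0496, 0.2312]
tool_rot: [0.845, 0.535, -0.0, 0.0]
force: [0.7, 0.3, -0.4]
finger_gap: 1.003
gripper_force: 0.0
```

Emit:
drive_tool(
  deltas=[
    [[0,0,0,0]],
  ],
)

```text
t: 1.48
tcp_pos: [0.5249, 0.0455, 0.2316]
tool_rot: [0.846, 0.534, 0.001, 0.003]
force: [1.5, 0.6, -0.2]
finger_gap: 1.003
gripper_force: 0.0
```

```bash
python3 - <<'E'
from h import *
import pickle
im,m=snap('wrist','w1');pickle.dump((im,m),open('w1.pkl','wb'))
plan([(.57,-.03,.23,40),(.52,-.15,.18,40),(.46,-.245,.14,40)])
E
```

```text
at [0.5222 0.0485 0.2312] az 64.7
[-50.5, 76.8, 1.3, np.float64(0.431)]
[-115.5, 59.7, 50.0, np.float64(0.0)]
[-107.1, 34.1, 40.0, np.float64(0.0)]
```

Emit:
drive_tool(
  deltas=[
    [[-50,77,0,0.431],[-50,77,0,0.431],[-50,77,0,0.431],[-50,77,0,0.431],[-50,77,0,0.431]],
  ],
)

```text
t: 1.95
tcp_pos: [0.5681, -0.0255, 0.2308]
tool_rot: [0.939, 0.344, -0.001, -0.001]
force: [-0.0, -0.2, -0.0]
finger_gap: 0.994
gripper_force: 0.0
```

Emit:
drive_tool(
  deltas=[
    [[0,0,0,0],[0,0,0,0]],
  ],
)

```text
t: 2.12
tcp_pos: [0.5678, -0.0246, 0.2311]
tool_rot: [0.938, 0.346, -0.0, -0.0]
force: [0.2, 0.4, 0.2]
finger_gap: 1.002
gripper_force: 0.0
```

```bash
python3 - <<'E'
from h import *
import pickle
im,m=snap('wrist','w2');pickle.dump((im,m),open('w2.pkl','wb'))
a=cv2.imread('pics/w1.png');b=cv2.imread('pics/w2.png')
cv2.imwrite('pics/w12.png',cv2.resize(np.vstack([a[:, :],b]),None,fx=.625,fy=.625,interpolation=3))
plan([(.52,-.15,.18,40),(.46,-.245,.14,40)])
E
```

```text
at [ 0.5679 -0.0247  0.2312] az 40.49
[-117.8, 64.3, 51.2, np.float64(0.008)]
[-107.0, 34.2, 40.1, np.float64(0.0)]
```

View pics/w12.png

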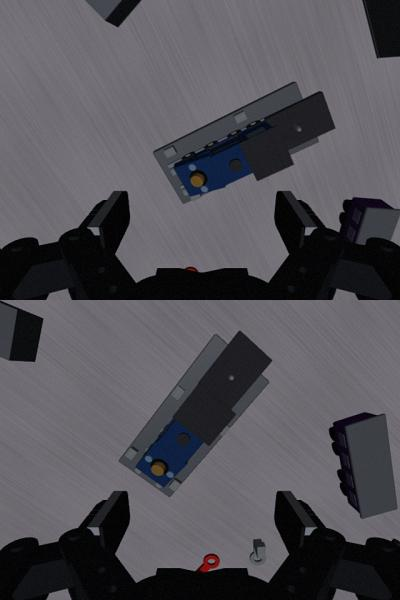

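Upper (w1): button at about (315,288) full-size and pin top at (478,205). Lower (w2): button at about (253,269), pin at (370,125), and the hook at the bottom edge. Moving over the hook.

Emit:
drive_tool(
  deltas=[
    [[-118,64,51,0.008],[-118,64,51,0.008],[-118,64,51,0.008],[-118,64,51,0.008],[-118,64,51,0.008]],
  ],
)

```text
t: 2.58
tcp_pos: [0.5179, -0.1532, 0.1788]
tool_rot: [0.941, 0.34, -0.002, -0.001]
force: [0.1, 0.5, 0.6]
finger_gap: 1.005
gripper_force: 0.0
```

Emit:
drive_tool(
  deltas=[
    [[-107,34,30,0],[-107,34,30,0],[-107,34,30,0],[-107,34,30,0],[-107,34,30,0]],
  ],
)

```text
t: 3.0
tcp_pos: [0.4595, -0.2458, 0.1504]
tool_rot: [0.94, 0.34, 0.0, -0.0]
force: [0.2, 0.3, -0.0]
finger_gap: 1.004
gripper_force: 0.0
```

Emit:
drive_tool(
  deltas=[
    [[0,0,0,0],[0,0,0,0]],
  ],
)

```text
t: 3.17
tcp_pos: [0.4608, -0.2445, 0.1509]
tool_rot: [0.94, 0.342, 0.0, 0.0]
force: [0.2, 0.9, 0.0]
finger_gap: 1.002
gripper_force: 0.0
```

```bash
python3 - <<'E'
from h import *
import pickle
im,m=snap('wrist','w3');pickle.dump((im,m),open('w3.pkl','wb'))
print(pose()[0])
D=[pickle.load(open(f'w{i}.pkl','rb')) for i in(1,2)]
B=[];P=[]
for (im,m),b,p in zip(D,[(315,288),(253,269)],[(478,205),(370,125)]):
    f=im.astype(int);yel=((f[...,0]>f[...,2]*1.7)&(f[...,0]>70)).astype(np.uint8)
    n,l,s,c=cv2.connectedComponentsWithStats(yel);i=1+np.argmax(s[1:,4]);print('yel',s[i],c[i]);B.append((m,c[i]))
    g=f.sum(2);w=g[p[1]-9:p[1]+10,p[0]-9:p[0]+10];w=np.clip(w-np.median(w)-60,0,None);yy,xx=np.mgrid[-9:10,-9:10]
    q=(p[0]+(w*xx).sum()/w.sum(),p[1]+(w*yy).sum()/w.sum());print('pin',q,(w>0).sum(),w.max());P.append((m,q))
print('button',tri(B));print('pin',tri(P))
t=pickle.load(open('d0.pkl','rb'))['top'][1]
print('pin w top',tri(P+[(t,(342,195.5))]))
E
```

```text
[ 0.46077723 -0.2444203   0.15090456]
yel [305 282  20  17 268] [314.42164179 290.00373134]
pin (np.float64(478.63699536730644), np.float64(206.93712772998015)) 43 160.0
yel [319 409  32  27 435] [334.96551724 421.82758621]
pin (np.float64(370.2569634079738), np.float64(124.43446204259968)) 44 157.0
button (array([0.553744  , 0.02547822, 0.28502147]), [52.813809371214774, 52.81380937121476])
pin (array([ 0.64053521, -0.00825559,  0.05483718]), [0.018248517935148763, 0.018248517935125216])
pin w top (array([ 0.64116696, -0.00883431,  0.05391089]), [0.40258732107284756, 0.7573390230795356, 1.1451825909693742])
```

View pics/w3.png

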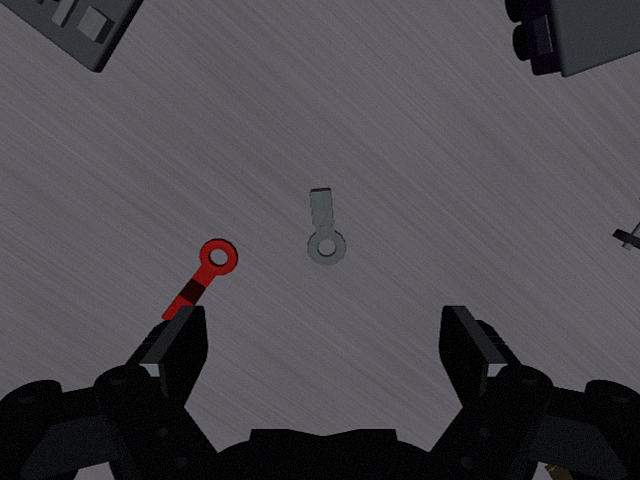

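w3 shows the steel hook with its eye centre at (327,246) and its lip end at about (321,190), so its x axis points almost along tool +x. The red decoy is at (219,257). I'll extract it.

```bash
cat > hk.py <<'E'
from h import *
def hook(im,m,g):
    f=im.astype(int);x0,y0=g
    d=f[...,1]-f[...,0]   # greenish steel vs pinkish wood
    mk=(cv2.GaussianBlur(d.astype(np.float32),(3,3),0)>1.5).astype(np.uint8)
    n,l,s,c=cv2.connectedComponentsWithStats(mk[y0-90:y0+90,x0-90:x0+90])
    i=1+np.argmax(s[1:,4]);a=(l==i).astype(np.uint8)
    cn,h=cv2.findContours(a,cv2.RETR_CCOMP,cv2.CHAIN_APPROX_NONE)
    out=max(cn,key=cv2.contourArea)
    holes=[cn[k] for k in range(len(cn)) if h[0][k][3]>=0]
    ho=max(holes,key=cv2.contourArea) if holes else None
    return a,(x0-90,y0-90),out.reshape(-1,2)+[x0-90,y0-90],None if ho is None else (cv2.fitEllipse(ho) if len(ho)>5 else None)
E
python3 - <<'E'
from hk import *
import pickle
im,m=pickle.load(open('w3.pkl','rb'))
a,o,out,ho=hook(im,m,(325,220));print(a.sum(),out.min(0),out.max(0),ho)
crop=im[170:280,270:380];v=np.hstack([cv2.resize(crop,None,fx=3.6,fy=3.6,interpolation=0),cv2.resize(np.repeat(a[170-o[1]:280-o[1],270-o[0]:380-o[0],None]*255,3,2),None,fx=3.6,fy=3.6,interpolation=0)])
cv2.imwrite('pics/hk.png',cv2.cvtColor(v,4))
B=[]
for i,g in((1,(315,288)),(2,(253,269))):
    im,m=pickle.load(open(f'w{i}.pkl','rb'));f=im.astype(int)
    yel=((f[...,0]>f[...,2]*1.7)&(f[...,0]>70)).astype(np.uint8);z=np.zeros_like(yel);z[g[1]-25:g[1]+25,g[0]-25:g[0]+25]=1
    ys,xs=np.nonzero(yel*z);c=(xs.mean(),ys.mean());print(len(xs),c,np.ptp(xs),np.ptp(ys));B.append((m,c))
print(tri(B))
E
```

```text
1644 [308 188] [345 265] ((91.5549087524414, 116.97004699707031), (18.0231990814209, 19.787500381469727), 95.3407974243164)
268 (np.float64(314.42164179104475), np.float64(290.00373134328356)) 19 16
263 (np.float64(251.36501901140684), np.float64(272.1406844106464)) 19 17
(array([ 0.48924953, -0.01181329,  0.06735375]), [0.014731060239201288, 0.01473106023926589])
```

View pics/hk.png

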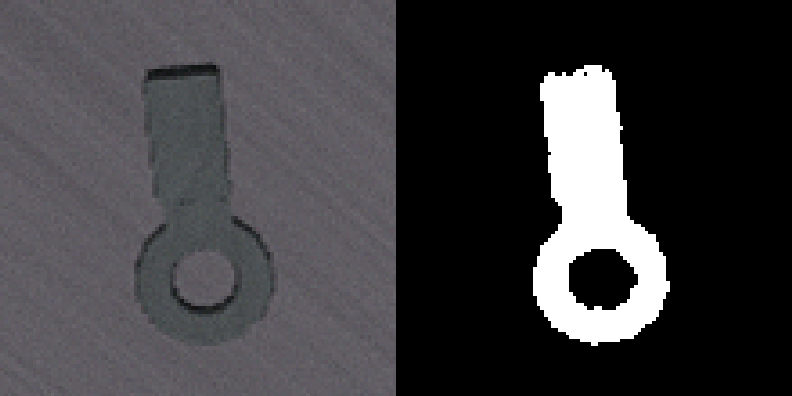

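The crop gives the hole centre at (326.6,247) and the lip's end edge midpoint at (320.4,191.7).

```bash
python3 - <<'E'
from h import *
import pickle
im,m=pickle.load(open('w3.pkl','rb'))
e=onz(m,(326.6,247.),.005);l=onz(m,(320.4,191.7),.036);d=(l-e)[:2];L=np.hypot(*d);az=np.arctan2(d[1],d[0]);print(e,l,'len(50)',L,'az',np.degrees(az))
print('w2 check',onz(pickle.load(open('w2.pkl','rb'))[1],(413,413),.005))
u=d/L;g=e[:2]+u*.032;print('grip',g)
plan([(*g,.08,np.degrees(az)),(*g,.006,np.degrees(az))])
E
```

```text
[ 0.4440152  -0.26056218  0.005     ] [ 0.47837424 -0.22591063  0.036     ] len(50) 0.04879829185683064 az 45.24284968387557
w2 check [ 0.44459196 -0.26016869  0.005     ]
grip [ 0.4665465  -0.23783906]
at [ 0.4608 -0.2444  0.1509] az 40.02
[8.6, -1.4, 70.9, np.float64(-0.091)]
[-0.0, -0.1, 74.0, np.float64(-0.0)]
```

Emit:
drive_tool(
  deltas=[
    [[9,-1,71,-0.091],[9,-1,71,-0.091],[9,-1,71,-0.091],[9,-1,71,-0.091],[9,-1,71,-0.091]],
  ],
  jaw=40,
)

```text
t: 3.63
tcp_pos: [0.467, -0.2391, 0.0804]
tool_rot: [0.923, 0.384, 0.0, 0.001]
force: [0.4, 0.3, 0.2]
finger_gap: 0.469
gripper_force: 0.0
```

```bash
python3 - <<'E'
from hk import *
import pickle
im3,m3=pickle.load(open('w3.pkl','rb'))
im,m=snap('wrist','w4');pickle.dump((im,m),open('w4.pkl','wb'))
g=proj(m,[[.444,-.2605,.005],[.478,-.226,.036]]);print(g)
c=g.mean(0).astype(int)
a,o,out,ho=hook(im,m,c);print(a.sum(),out.min(0),out.max(0),ho,o)
if ho: 
    e=tri([(m3,(326.6,247.)),(m,np.array(ho[0])+o)]);print(e, onz(m,np.array(ho[0])+o,.005))
cv2.imwrite('pics/w4c.png',cv2.cvtColor(cv2.resize(im[c[1]-90:c[1]+90,c[0]-120:c[0]+120],None,fx=2.5,fy=2.5,interpolation=0),4))
g=(.4665,-.2378);plan([(*g,.006,45.2)])
E
```

```text
[[322.82700615 297.73533008]
 [322.42747617 235.78043899]]
2614 [299 228] [346 320] ((90.61296081542969, 121.14173126220703), (20.47117805480957, 24.45142936706543), 89.32539367675781) (np.int64(232), np.int64(176))
(array([ 0.44319824, -0.26121063,  0.00196432]), [0.06058091312455801, 0.06058091312453325]) [ 0.44418486 -0.26013216  0.005     ]
at [ 0.4673 -0.2397  0.081 ] az 45.13
[0.8, -2.1, 75.0, np.float64(-0.001)]
```

View pics/w4c.png

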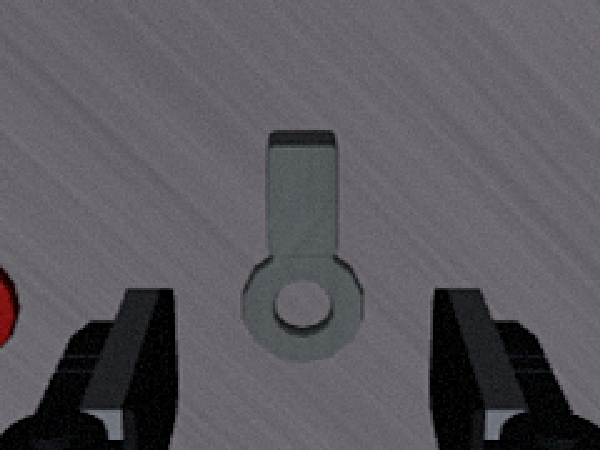

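The hook is square between the fingers and the eye height agrees with the cart. Descending and gripping.

Emit:
drive_tool(
  deltas=[
    [[1,-2,40,0],[1,-2,74,0],[1,-2,74,0],[1,-2,74,0],[1,-2,74,0]],
  ],
)

```text
t: 4.1
tcp_pos: [0.4665, -0.2381, 0.0074]
tool_rot: [0.924, 0.383, 0.001, 0.002]
force: [0.0, -0.7, 0.5]
finger_gap: 0.467
gripper_force: 0.0
```

Emit:
drive_tool(
  deltas=[
    [[0,0,0,0],[0,0,0,0],[0,0,0,0],[0,0,0,0],[0,0,0,0]],
  ],
  jaw=5,
  force=50,
)

```text
t: 4.52
tcp_pos: [0.4667, -0.2382, 0.0079]
tool_rot: [0.924, 0.383, 0.001, 0.002]
force: [-1.1, -0.5, 7.6]
finger_gap: 0.153
gripper_force: 48.6
```

```bash
python3 - <<'E'
from h import *
s=manip.sense();print(s['finger_gap'],s['gripper_force'],s['force'])
p,M=pose();e=np.array([.4441,-.2603]);print('eye in tool',M[:2,:2].T@(e-p[:2]))
plan([(*p[:2],.13,45.2)])
E
```

```text
0.15255293864844954 48.5669269412756 [-1.14151841 -0.54543477  7.57134535]
eye in tool [-0.03155539 -0.00039445]
at [ 0.4667 -0.2382  0.0079] az 45.08
[0.1, 0.6, -122.1, np.float64(-0.002)]
```

Gripped (about 13 mm opening). Lift and check the eye in the grasp.

Emit:
drive_tool(
  deltas=[
    [[0,0,-40,0],[0,0,-80,0],[0,0,-122,0],[0,0,-122,0],[0,0,-122,0]],
  ],
)

```text
t: 4.93
tcp_pos: [0.4671, -0.2385, 0.1311]
tool_rot: [0.924, 0.383, 0.002, 0.004]
force: [-0.7, 0.3, -1.2]
finger_gap: 0.149
gripper_force: 48.9
```

```bash
python3 - <<'E'
from hk import *
import pickle
p,M=pose();im,m=snap('wrist','w5')
# expected eye top in tool: x -.0316, z: tcp was .008 above cart -> eye top (.006) is 2mm beyond tcp
q=p+M@np.array([-.0316,0,.002]);g=proj(m,[q,p+M@np.array([.018,0,-.028])]);print(g)
c=g.mean(0).astype(int);a,o,out,ho=hook(im,m,c)
if ho:
    hp=np.array(ho[0])+o;e=onz(m,hp,q[2]-.001);print('hole px',hp,ho[1],'eye tool',M.T@(e-p))
print(a.sum(),manip.sense()['finger_gap'])
plan([(.6,-.14,.14,20),(.672,-.0076,.14,1.35),(.672,-.0076,.075,1.35)])
cv2.imwrite('pics/w5c.png',cv2.cvtColor(cv2.resize(im[c[1]-90:c[1]+90,c[0]-120:c[0]+120],None,fx=2.5,fy=2.5,interpolation=0),4))
E
```

```text
[[325.93751331 374.78638693]
 [326.9371359  300.36787927]]
hole px [323.96422577 373.78707123] (21.849502563476562, 34.24444580078125) eye tool [-0.03183023 -0.000835    0.00299263]
4264 0.15332471303161116
at [ 0.4657 -0.2374  0.1292] az 45.08
[163.8, 26.3, -10.6, np.float64(0.438)]
[112.9, -99.8, -0.1, np.float64(0.325)]
[-0.2, -0.2, 65.0, np.float64(0.0)]
```

View pics/w5c.png

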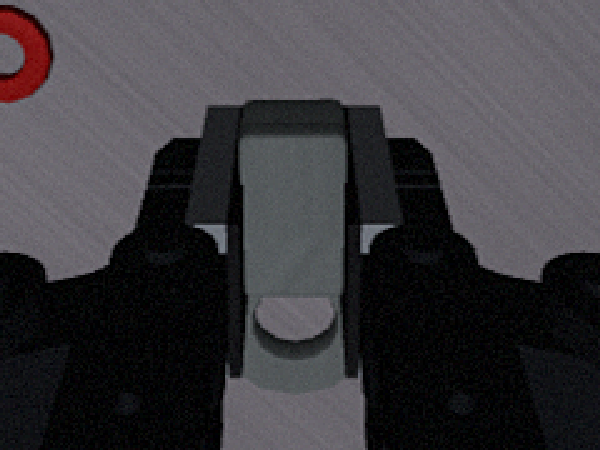

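The hook is held centred between the pads, its hole visible behind the block. Carrying it to above the pin.

Emit:
drive_tool(
  deltas=[
    [[164,26,-11,0.438],[164,26,-11,0.438],[164,26,-11,0.438],[164,26,-11,0.438],[164,26,-11,0.438]],
  ],
)

```text
t: 5.4
tcp_pos: [0.6037, -0.1357, 0.1374]
tool_rot: [0.985, 0.174, 0.002, -0.0]
force: [0.3, -0.8, -0.9]
finger_gap: 0.156
gripper_force: 48.8
```

Emit:
drive_tool(
  deltas=[
    [[113,-100,0,0.325],[113,-100,0,0.325],[113,-100,0,0.325],[113,-100,0,0.325],[113,-100,0,0.325]],
  ],
)

```text
t: 5.82
tcp_pos: [0.6725, -0.0009, 0.1363]
tool_rot: [1.0, 0.015, -0.0, -0.001]
force: [-0.8, 0.7, -0.6]
finger_gap: 0.147
gripper_force: 48.9
```

Emit:
drive_tool(
  deltas=[
    [[0,0,30,0],[0,0,55,0],[0,0,55,0],[0,0,55,0],[0,0,55,0]],
  ],
)

```text
t: 6.23
tcp_pos: [0.6713, -0.0075, 0.0833]
tool_rot: [1.0, 0.012, -0.0, -0.0]
force: [0.8, -1.2, 0.1]
finger_gap: 0.152
gripper_force: 48.9
```

```bash
python3 - <<'E'
from hk import *
import pickle
p,M=pose();im,m=snap('wrist','w6');pickle.dump((im,m,p,M),open('w6.pkl','wb'))
print(p,manip.sense()['finger_gap'])
e=p+M@np.array([-.0318,-.0006,.002])
print('eye',e,'px eye/pin',proj(m,[e,[.6405,-.0083,.055]]))
c=proj(m,e)[0].astype(int);cv2.imwrite('pics/w6c.png',cv2.cvtColor(cv2.resize(im[c[1]-100:c[1]+60,c[0]-100:c[0]+100],None,fx=3.6,fy=3.6,interpolation=0),4));print(c)
plan([(.6405+.0318,-.0083+.0013,.085,1.35)])
E
```

```text
[ 0.67134805 -0.00745327  0.08331756] 0.1536201731492664
eye [ 0.63954155 -0.00759534  0.08133592] px eye/pin [[323.16990663 373.55372708]
 [324.69166748 338.0364695 ]]
[323 373]
at [ 0.6722 -0.0075  0.0843] az 1.33
[0.2, -0.5, -0.7, np.float64(-0.0)]
```

View pics/w6c.png

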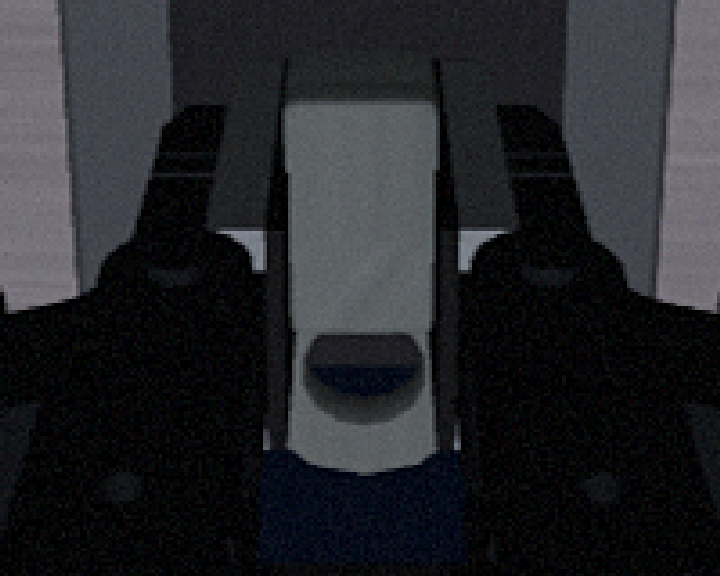

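The hole is visible and the pin is hidden behind the block; the fingers are square to the shelf. Lowering in stages while watching the force.

Emit:
drive_tool(
  deltas=[
    [[0,0.5,14,0],[0,0.5,14,0],[0,0.5,18,0],[0,0.5,22,0],[0,0.5,22,0]],
  ],
)

```text
t: 6.7
tcp_pos: [0.671, -0.0072, 0.0605]
tool_rot: [1.0, 0.012, -0.001, -0.0]
force: [-0.7, -0.7, -1.1]
finger_gap: 0.151
gripper_force: 48.9
```

Emit:
drive_tool(
  deltas=[
    [[0,0,3,0],[0,0,6,0],[0,0,6,0]],
  ],
)

```text
t: 6.95
tcp_pos: [0.6712, -0.0072, 0.0547]
tool_rot: [1.0, 0.012, -0.0, -0.0]
force: [-1.2, 0.3, 0.1]
finger_gap: 0.15
gripper_force: 48.9
```

Emit:
drive_tool(
  deltas=[
    [[0,0,3,0],[0,0,6,0],[0,0,6,0]],
  ],
)

```text
t: 7.2
tcp_pos: [0.6711, -0.0072, 0.0486]
tool_rot: [1.0, 0.012, -0.001, -0.0]
force: [0.5, -1.2, -1.0]
finger_gap: 0.155
gripper_force: 48.9
```

Emit:
drive_tool(
  deltas=[
    [[0,0,1,0],[0,0,1,0]],
  ],
)

```text
t: 7.37
tcp_pos: [0.6715, -0.0072, 0.0481]
tool_rot: [1.0, 0.012, -0.0, -0.0]
force: [-0.2, -0.6, -0.2]
finger_gap: 0.154
gripper_force: 48.9
```

```bash
python3 - <<'E'
from h import *
print(pose()[0],manip.sense()['force'])
E
```

```text
[ 0.67148427 -0.00723129  0.04812807] [-0.16722276 -0.56668067 -0.15899059]
```

Seated to within about 1 mm. Releasing and backing straight up.

Emit:
drive_tool(
  deltas=[
    [[0,0,0,0],[0,0,0,0],[0,0,0,0],[0,0,0,0]],
  ],
  jaw=34,
)

```text
t: 7.7
tcp_pos: [0.6717, -0.0073, 0.0485]
tool_rot: [1.0, 0.012, 0.0, 0.0]
force: [0.6, 0.2, -0.8]
finger_gap: 0.399
gripper_force: 0.0
```

Emit:
drive_tool(
  deltas=[
    [[0,0,-25,0],[0,0,-60,0],[0,0,-100,0],[-20,0,-130,0],[-20,0,-130,0]],
  ],
)

```text
t: 8.12
tcp_pos: [0.6532, -0.0081, 0.1857]
tool_rot: [1.0, 0.012, 0.005, 0.001]
force: [0.3, -0.6, -0.8]
finger_gap: 0.4
gripper_force: 0.0
```

Emit:
drive_tool(
  deltas=[
    [[0,0,0,0],[0,0,0,0]],
  ],
)

```text
t: 8.28
tcp_pos: [0.6512, -0.0077, 0.1782]
tool_rot: [1.0, 0.012, -0.0, -0.0]
force: [0.6, -0.4, -0.5]
finger_gap: 0.394
gripper_force: 0.0
```

```bash
python3 - <<'E'
from hk import *
import pickle
im,m=snap('wrist','w7');it,mt=snap('top','t7');pickle.dump((im,m,it,mt),open('w7.pkl','wb'))
c=proj(m,[.655,-.008,.05])[0].astype(int);ct=proj(mt,[.655,-.008,.05])[0].astype(int);print(c,ct)
a=cv2.resize(im[c[1]-75:c[1]+75,c[0]-75:c[0]+75],(560,560),interpolation=0);b=cv2.resize(it[ct[1]-20:ct[1]+20,ct[0]-8:ct[0]+8],(224,560),interpolation=0)
cv2.imwrite('pics/w7c.png',cv2.cvtColor(np.hstack([a,b]),4))
print('proj pin top, eye rim',proj(m,[[.6405,-.0083,.058],[.6405,-.0083,.046]]), pose()[0])
E
```

```text
[324 217] [341 190]
proj pin top, eye rim [[324.73543607 240.57177434]
 [324.68289887 235.4619926 ]] [ 0.65079642 -0.00761092  0.17666093]
```

View pics/w7c.png

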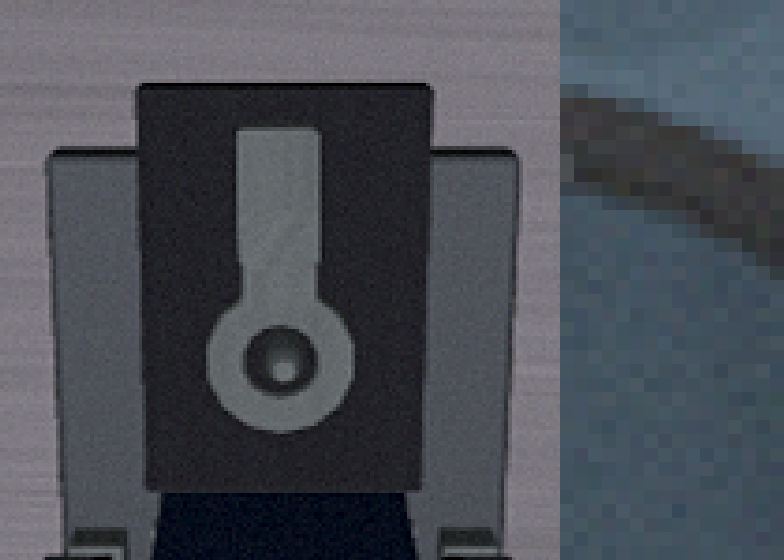

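The hook hangs on the pin, flat, with its end pointing away from the cab (eye and pin concentric to about 1 mm in the crop). That was the tenth picture, so from here I work by numbers. Next, the probe.

```bash
python3 - <<'E'
from h import *
plan([(.57,.09,.22,1.35),(.495,.20,.23,1.35),(.495,.245,.23,1.35)])
E
```

```text
at [ 0.6508 -0.0076  0.1767] az 1.36
[-78.6, -99.5, -43.1, np.float64(0.0)]
[-72.4, -111.8, -9.7, np.float64(0.0)]
[1.1, -45.0, 0.0, np.float64(0.0)]
```

Emit:
drive_tool(
  deltas=[
    [[-79,-100,-43,0],[-79,-100,-43,0],[-79,-100,-43,0],[-79,-100,-43,0]],
  ],
  jaw=50,
)

```text
t: 8.72
tcp_pos: [0.5658, 0.0944, 0.221]
tool_rot: [1.0, 0.013, -0.003, -0.001]
force: [-0.5, 0.2, 0.0]
finger_gap: 0.587
gripper_force: 0.0
```

Emit:
drive_tool(
  deltas=[
    [[-72,-112,-10,0],[-72,-112,-10,0],[-72,-112,-10,0],[-72,-112,-10,0],[-72,-112,-10,0]],
  ],
)

```text
t: 9.13
tcp_pos: [0.4936, 0.2026, 0.2303]
tool_rot: [1.0, 0.014, -0.001, 0.0]
force: [0.3, -0.3, -0.1]
finger_gap: 0.588
gripper_force: 0.0
```

Emit:
drive_tool(
  deltas=[
    [[0,0,0,0],[0,0,0,0]],
  ],
)

```text
t: 9.3
tcp_pos: [0.4968, 0.1996, 0.2307]
tool_rot: [1.0, 0.011, 0.0, 0.0]
force: [0.2, -0.4, 0.6]
finger_gap: 0.589
gripper_force: 0.0
```

```bash
python3 - <<'E'
from h import *
import pickle
im,m=snap('wrist','w8');pickle.dump((im,m),open('w8.pkl','wb'));print(pose()[0])
c=proj(m,[.495,.247,.138])[0];print(c)
x,y=c.astype(int);w=im[y-60:y+60:4,x-60:x+60:4].max(2);print('\n'.join(''.join(f'{v:4d}' for v in r) for r in w))
E
```

```text
[0.49691711 0.19934199 0.23071754]
[247.43408552 238.9749767 ]
 113 115 113 112 123 100   9  19  24  81  87  82  80  82  84  88  89  84  90  85  84  89  85  93  88  85  62   9 121 112
 112 115  85  11  18  27  89  83  78  84  83  78  84  87  84  87  82  84  85  84  87  84  82  82  88  84  89   9  37 120
  15  17  32  87  81  87  83  88  81  82  88  89  84  83  83  86  81  84  83  87  89  86  88  84  85  84  86  12   2 117
  86  84  80  84  78  81  78  75  85  79  81  83  83  83  83  83  83  90  82  82  83  84  87  87  86  83  82  62  13 120
  80  79  81  83  83  83  78  76  80  82  79  81  86  77  81  78   2   0   0  70  83  85  85  85  88  88  86  86  13  66
  79  81  82  79  77  85  82  76  76  82  80  78  83  78  71  55  77  66  24  16  21  88  83  85  82  88  86  82  13   9
  78  77  76  84  78  78  79  83  83  81  85  76  80  70   0  18  10   0   0  21   9  81  85  89  84  81  83  81  59  12
  75  69  77  82  80  79  80  80  79  83  81  81  81   0   0  11   6   3   2   0  62  92  84  82  85  87  82  86  92  18
  73  78  77  76  74  82  84  78  83  83  80  86   0   5   0   8   0 
[... 1892 characters left out ...]
114 113 116 113 115 116 118 117 121 117 116 119 121 119 117 119 116 108 120 114 109 114 110 121
 119 118 121 122 112 118 115 118 116 109 122 116 115 121 121 120 118 116 116 114 121 122 122 121 121 120 120 119 121 123
 109 119 118 110 114 113 115 115 115 118 119 120 118 117 116 116 121 121 116 121 120 124 117 117 121 116 120 115 118 116
 117 115 118 110 112 115 122 112 109 118 123 120 125 116 123 127 127 122 127 126 128 125 120 120 116 116 117 116 120 114
 114 118 112 112 111 117 112 118 113 116 116 114 122 118 116 119 117 112 116 113 125 117 119 116 119 118 122 118 120 118
 121 121 119 117 118 121 115 114 116 120 122 125 124  28  32  26  21   0 126 121 123 125 124 124 127 120 120 121 120 119
```

Emit:
drive_tool(
  deltas=[
    [[1,-45,0,0],[1,-45,0,0],[1,-45,0,0],[1,-45,0,0]],
  ],
)

```text
t: 9.68
tcp_pos: [0.4961, 0.2446, 0.2308]
tool_rot: [1.0, 0.012, -0.0, 0.0]
force: [-0.1, -0.7, 0.6]
finger_gap: 0.587
gripper_force: 0.0
```

```bash
python3 - <<'E'
from h import *
import pickle
im,m=snap('wrist','w9');pickle.dump((im,m),open('w9.pkl','wb'));print(pose()[0])
c=proj(m,[.495,.247,.138])[0];print(c)
x,y=c.astype(int);w=im[y-60:y+60:4,x-60:x+60:4].max(2);print('\n'.join(''.join(f'{v:4d}' for v in r) for r in w))
E
```

```text
[0.49594681 0.24438957 0.23091321]
[320.31759078 239.28238148]
  23  20  17  17  73  85  84  83  82  84  83  83  87  83  79  76  81  82  77  83  85  86 117 111 114 115 115 117 115 118
  29  89  78  80  85  84  82  82  83  78  80  81  85  86  84  86  84  82  90  78  82  84  99 121 120 118 117 118 116 117
  77  80  82  79  79  77  80  81  82  76  86  81  80  79  81  86  78  80  84  81  81  86  78 115 112 118 113 114 113 115
  82  80  77  82  85  80  78  74  79  77  75  86  80  86  79  86  81  83  80  81  82  83  77 111 108 106 107 108 111 105
  74  77  74  80  77  83  83  77  79  80  84   0  26  38   0  85  84  77  83  81  82  86  81 107 120 120 117 118 115 117
  76  80  73  80  74  81  79  79  83  83  35  68   0  13  59  56  88  86  78  84  80  84  86  88 114 113 108 112 114 115
  77  72  78  80  82  82  87  79  79  80   0   0   4   5   7  11  36  81  86  83  82  84  79  80 114 111 113 119 115 115
  81  78  80  80  79  82  82  79  77  19   8   4   0   7   6   6  65  81  79  72  80  85  84  81 118 117 117 118 112 114
  82  80  84  84  82  78  81  81  81   0  15   9  15   1  13   4   0 
[... 1892 characters left out ...]
113 108 112 111 112 112 109 115 113 111 111 112 114 118 114 111 113 112 115 112 110 112 110 115
 122 119 116 120 120 118 116 115 117 121 111 111 117 120 116 111 112 117 113 110 116 115 112 111 117 113 111 117 111 111
 105 104 111 107 109 110 113 110 113 112 112 112 117 110 114 114 119 114 114 109 119 114 121 113 118 110 113 114 111 110
 112 111 114 105 108 108 114 107 111 114 116 117 115 111 112 115 118 119 123 118 118 114 115 114 112 111 112 112 119 108
 108 110 107 113 113 108 113 118 112 114 114 116 115 116 114 113 114 117 111 111 113 113 117 110 116 111 115 115 115 116
 121 115 117 117 116 121 117 115 120 117 114 120 116 118 119 122 119 118 121 121 120 121 120 119 116 121 114 115 113 114
```

```bash
cat > pr.py <<'E'
from h import *
def disc(im,c,lo=10.5,hi=45):
    x,y=int(c[0]),int(c[1]);w=cv2.GaussianBlur(im[y-45:y+45,x-45:x+45].max(2).astype(np.float32),(7,7),1.8)
    k=((w>lo)&(w<hi)).astype(np.uint8);k=cv2.morphologyEx(k,cv2.MORPH_OPEN,cv2.getStructuringElement(2,(13,13)))
    n,l,s,cc=cv2.connectedComponentsWithStats(k);i=1+np.argmax(s[1:,4]);cn=max(cv2.findContours((l==i).astype(np.uint8),0,1)[0],key=cv2.contourArea)
    e=cv2.fitEllipse(cn);return np.array(e[0])+[x-45,y-45],e[1:],s[i]
E
python3 - <<'E'
from pr import *
import pickle
V=[]
for n,c in(('w8',(236,238)),('w9',(307,238))):
    im,m=pickle.load(open(n+'.pkl','rb'));q,e,s=disc(im,c);print(q,e,s);V.append((m,q));print(onz(m,q,.138))
t=tri(V);print(t)
g=t[0];plan([(g[0],g[1],.16,1.35),(g[0],g[1],.077,1.35)])
E
```

```text
[233.67828369 236.46587753] ((32.900291442871094, 37.14632797241211), 111.66104888916016) [  25   27   38   34 1006]
[0.49643034 0.25543387 0.138     ]
[306.20236969 236.55186081] ((32.894283294677734, 36.987178802490234), 92.1668701171875) [  26   27   38   34 1002]
[0.49656593 0.25575317 0.138     ]
(array([0.49596686, 0.25581521, 0.13630832]), [0.06757437840318256, 0.06757437840316054])
at [0.4959 0.2444 0.2309] az 1.3
[0.3, -11.5, 70.9, np.float64(-0.001)]
[0.1, -0.0, 83.0, np.float64(0.0)]
```

Probe top at (0.496, 0.256, 0.136), which matches the 0.138 expected. Descending and gripping the handle high up.

Emit:
drive_tool(
  deltas=[
    [[0,-11.5,30,0],[0,-11.5,70,0],[0,-11.5,100,0],[0,-11.5,130,0],[0,-11.5,154,0]],
  ],
)

```text
t: 10.15
tcp_pos: [0.4947, 0.2555, 0.0752]
tool_rot: [1.0, 0.011, -0.001, 0.0]
force: [0.1, -0.0, 0.4]
finger_gap: 0.582
gripper_force: 0.0
```

Emit:
drive_tool(
  deltas=[
    [[0,0,0,0],[0,0,0,0]],
  ],
)

```text
t: 10.32
tcp_pos: [0.4947, 0.2558, 0.0764]
tool_rot: [1.0, 0.011, -0.002, 0.001]
force: [0.7, 1.0, 0.7]
finger_gap: 0.586
gripper_force: 0.0
```

Emit:
drive_tool(
  deltas=[
    [[0,0,0,0],[0,0,0,0],[0,0,0,0],[0,0,0,0],[0,0,0,0]],
  ],
  jaw=12,
  force=30,
)

```text
t: 10.73
tcp_pos: [0.4967, 0.2572, 0.0792]
tool_rot: [1.0, 0.012, 0.002, -0.0]
force: [0.8, -2.4, 7.0]
finger_gap: 0.268
gripper_force: 31.2
```

Gripped at 24 mm width. The tool can't tilt, so I'll lean the probe in the grip against the well's rim. I'll lift until only about 12 mm of the tip remains in the well, then shift 30 mm towards the loco's −x.

Emit:
drive_tool(
  deltas=[
    [[0,0,-15,0],[0,0,-30,0],[0,0,-30,0],[0,0,-30,0]],
  ],
)

```text
t: 11.07
tcp_pos: [0.4956, 0.2574, 0.1081]
tool_rot: [1.0, 0.012, 0.001, -0.0]
force: [-0.2, 0.3, -2.3]
finger_gap: 0.274
gripper_force: 30.5
```

Emit:
drive_tool(
  deltas=[
    [[-4,0,0,0],[-8,0,0,0],[-12,0,0,0],[-15,0,0,0],[-15,0,0,0]],
  ],
)

```text
t: 11.48
tcp_pos: [0.4806, 0.2568, 0.1071]
tool_rot: [1.0, 0.012, 0.001, -0.0]
force: [4.8, -1.1, -1.0]
finger_gap: 0.271
gripper_force: 30.7
```

```bash
python3 - <<'E'
from h import *
s=manip.sense();print(s['tcp_pos'],s['force'],s['gripper_force'],s['finger_gap'])
E
```

```text
[0.48060713 0.2567527  0.10713408] [ 4.84159896 -1.10544177 -1.00530801] 30.721513526514173 0.2710973671297143
```

Emit:
drive_tool(
  deltas=[
    [[-4,0,0,0],[-8,0,0,0],[-12,0,0,0],[-15,0,0,0],[-15,0,0,0]],
  ],
)

```text
t: 11.9
tcp_pos: [0.4654, 0.2562, 0.1072]
tool_rot: [1.0, 0.012, 0.0, 0.0]
force: [4.2, -2.0, 0.8]
finger_gap: 0.27
gripper_force: 31.4
```

Emit:
drive_tool(
  deltas=[
    [[0,0,-20,0],[0,0,-50,0],[0,0,-80,0],[0,0,-80,0],[0,0,-80,0]],
  ],
)

```text
t: 12.32
tcp_pos: [0.4638, 0.2567, 0.188]
tool_rot: [1.0, 0.012, -0.001, -0.0]
force: [-0.9, 0.8, -2.4]
finger_gap: 0.272
gripper_force: 31.3
```

```bash
python3 - <<'E'
from h import *
import pickle
p,M=pose();im,m=snap('wrist','w10');pickle.dump((im,m,p,M),open('w10.pkl','wb'));s=manip.sense();print(p,s['force'],s['finger_gap'])
for th in(0,10,20,30):
    a=np.radians(th);u=np.array([np.sin(a),0,np.cos(a)]);g=np.array([0,0,-.019])
    print(th,proj(m,[p+M@(g+u*k) for k in(.088,.084,.066,.047)]).round(0).tolist())
x0=324
w=im[0:480:8,284:368:4].max(2);print('\n'.join(f'{8*i:4d}:'+''.join(f'{v:4d}' for v in r) for i,r in enumerate(w)))
E
```

```text
[0.46384069 0.25666369 0.18801098] [-0.21090769  0.73933829 -2.45838908] 0.26988213356927304
0 [[324.0, 251.0], [324.0, 253.0], [324.0, 265.0], [325.0, 280.0]]
10 [[324.0, 225.0], [324.0, 228.0], [324.0, 244.0], [325.0, 264.0]]
20 [[324.0, 200.0], [324.0, 204.0], [325.0, 224.0], [325.0, 249.0]]
30 [[325.0, 175.0], [325.0, 180.0], [325.0, 205.0], [325.0, 235.0]]
   0: 132 132 139 135 137 133 134 139 131 135 131 134 127 136 136 139 140 133 136 137 135
   8: 140 140 137 140 137 139 140 141 136 141 135 136 142 137 130 141 136 137 131 136 136
  16: 138 136 140 139 141 139 137 139 137 139 140 133 139 134 133 133 140 135 132 134 141
  24: 134 133 138 137 137 133 136 137 137 135 141 139 133 138 134 138 135 136 141 143 133
  32: 137 132 136 134 130 135 138 132 135 134 138 135 145 140 139 141 146 139 141 142 146
  40: 137 136 143 137 138 141 137 137 140 137 136 134 134 143 140 132 134 135 134 136 138
  48: 134 133 140 136 133 136 140 134 137 135 135 138 134 136 139 139 143 136 140 142 134
  56: 140 140 139 136 141 138 135 135 141 138 144 143 139 135 135 134 136 137 135 129 132
  64: 139 135 13
[... 3963 characters left out ...]
 7   9   8   3   0  13   5   9   6   3   0   4  12  11   0   7  11   0
 424:   0  10   1  12  18  12  15   7   4  21  16  11  13  12  17  16  14   5   6   4   0
 432:  13  10  15  14  15  11   9  11  11   9  20  12  17   0  11  15   7   6  14  10   6
 440:   6  21  12  13   0   7  14  16   4  10   1   0   5  13   4   5  20  15  12  12  15
 448:  16  18  19   6   9   6   0   5   0  11   0  10   5   6  11   8   0   7  13  11   6
 456:   8   2  10   0  12   8  15   9   9  15  10   1   7  16   8   7   1   0   5   3   4
 464:   0  10   9   2  10  14  12   6  12  12  14   5   5   8  14  13   4  10   3  11   4
 472:   4  18  13  13   7   5   3   0   6  10  14   0   5  17   7   6  14  11   0   6  19
```

The numbers show the steel tip end near row 198 and the shaft on column 324. The prediction for a 20° lean is row 198 to 200, so the lean is close to 20°. I'll refine it and plan the approach along the button's normal.

```bash
python3 - <<'E'
from h import *
import pickle
im,m,p,M=pickle.load(open('w10.pkl','rb'))
f=cv2.GaussianBlur(im.max(2).astype(np.float32),(3,3),0)
print('rows194-206',f[192:208,318:329].mean(1).round(0))
r=f[212:228];print('shaft edges',[(int(np.argmax(x[300:350]<78))+300,349-int(np.argmax(x[300:350][::-1]<78))) for x in r[::5]])
for i in(202,206): print(i,f[i,304:348].round(0).astype(int).tolist())
for th in(17,18,19,20,21,22):
    a=np.radians(th);u=np.array([np.sin(a),0,np.cos(a)]);c=np.array([0,0,-.019])+u*.085
    ph=np.linspace(0,6.28,200);b=[p+M@(c+.004*np.array([np.cos(t),0,np.sin(t)])) for t in ph]
    print(th,proj(m,b)[:,1].min().round(1))
# scene cam cross check
print(manip.sense()['force'])
ims,ms=snap('scene','s10');a=np.radians(20)
for th in(0,20):
    a=np.radians(th);u=np.array([np.sin(a),0,np.cos(a)]);print('scene pred',proj(ms,[p+M@(np.array([0,0,-.019])+u*k) for k in(.089,.047)]).round(1).tolist())
E
```

```text
rows194-206 [98. 96. 95. 91. 81. 69. 58. 54. 57. 61. 65. 67. 66. 66. 67. 66.]
shaft edges [(312, 335), (311, 334), (311, 335), (312, 335)]
202 [95, 94, 94, 93, 94, 95, 94, 95, 96, 96, 93, 82, 66, 58, 60, 63, 65, 67, 68, 68, 67, 67, 66, 64, 59, 54, 58, 75, 91, 97, 96, 94, 94, 95, 95, 95, 95, 96, 96, 96, 96, 95, 94, 94]
206 [94, 93, 93, 94, 93, 93, 95, 95, 89, 71, 58, 57, 60, 62, 65, 66, 64, 65, 68, 69, 68, 68, 67, 66, 66, 63, 59, 57, 60, 74, 88, 94, 95, 96, 94, 92, 93, 94, 94, 94, 93, 92, 94, 95]
17 202.5
18 200.0
19 197.6
20 195.1
21 192.7
22 190.2
[-0.21090769  0.73933829 -2.45838908]
scene pred [[431.1, 215.4], [433.7, 200.8]]
scene pred [[432.4, 221.3], [434.4, 203.8]]
```

The lean is about 19.4°, within tolerance. I'll recheck the button size with a looser mask and plan the move.

```bash
python3 - <<'E'
from h import *
import pickle
for k in(1.7,1.4,1.25):
  B=[]
  for i,g in((1,(315,288)),(2,(252,271))):
    im,m=pickle.load(open(f'w{i}.pkl','rb'));f=cv2.GaussianBlur(im,(3,3),0).astype(int)
    y=((f[...,0]>f[...,2]*k)&(f[...,0]>35)).astype(np.uint8)[g[1]-22:g[1]+22,g[0]-22:g[0]+22]
    cn=max(cv2.findContours(y,0,1)[0],key=cv2.contourArea);e=cv2.fitEllipse(cn);B.append((m,np.array(e[0])+g-22));print(k,i,e[1],y.sum(),B[-1][1].round(1))
  print(tri(B))
im,m=pickle.load(open('w1.pkl','rb'));print('row R',im[289,300:332,0].tolist());print('col R',im[272:308,314,0].tolist())
plan([(.455,.09,.185,1.35),(.449,-.0133,.175,1.35)])
E
```

```text
1.7 1 (20.61233139038086, 21.291603088378906) 373 [315.7 287.8]
1.7 2 (20.79842185974121, 21.43669891357422) 377 [252.7 269.6]
(array([ 0.49048802, -0.01165999,  0.06435975]), [0.014437049644794723, 0.014437049644728847])
1.4 1 (20.7774658203125, 21.484649658203125) 379 [315.6 287.9]
1.4 2 (21.161937713623047, 21.342220306396484) 383 [252.7 269.7]
(array([ 0.49045156, -0.01164388,  0.06459317]), [0.024879767208172653, 0.0248797672081759])
1.25 1 (20.7774658203125, 21.484649658203125) 379 [315.6 287.9]
1.25 2 (21.151782989501953, 21.41733741760254) 384 [252.6 269.7]
(array([ 0.49046152, -0.01162014,  0.06466025]), [0.019884131463135227, 0.01988413146302054])
row R [18, 15, 7, 8, 48, 101, 103, 99, 102, 94, 91, 95, 96, 101, 101, 94, 102, 98, 106, 106, 107, 103, 105, 92, 67, 50, 38, 20, 4, 15, 8, 0]
col R [2, 11, 9, 10, 13, 38, 43, 48, 53, 67, 98, 103, 98, 97, 95, 97, 96, 101, 93, 102, 97, 100, 94, 97, 96, 100, 97, 46, 0, 15, 6, 14, 12, 16, 16, 15]
at [0.4628 0.2561 0.186 ] az 1.37
[-11.8, 165.9, 1.2, np.float64(0.0)]
[-8.4, 103.1, 10.1, np.float64(0.0)]
```

The bright face (rows 282–298) is the button's top, so the first estimate (0.4892, −0.0118, 0.0674) stands. Moving to the pre-contact point.

Emit:
drive_tool(
  deltas=[
    [[-12,166,1,0],[-12,166,1,0],[-12,166,1,0],[-12,166,1,0],[-12,166,1,0]],
  ],
)

```text
t: 12.83
tcp_pos: [0.4551, 0.0844, 0.1844]
tool_rot: [1.0, 0.008, -0.003, 0.001]
force: [-0.0, 0.5, -1.7]
finger_gap: 0.276
gripper_force: 31.2
```

Emit:
drive_tool(
  deltas=[
    [[-8,103,10,0],[-8,103,10,0],[-8,103,10,0],[-8,103,10,0],[-8,103,10,0]],
  ],
)

```text
t: 13.25
tcp_pos: [0.4502, -0.0131, 0.1749]
tool_rot: [1.0, 0.01, -0.002, -0.001]
force: [0.8, 0.8, -1.2]
finger_gap: 0.27
gripper_force: 31.2
```

Emit:
drive_tool(
  deltas=[
    [[0,0,0,0],[0,0,0,0],[0,0,0,0]],
  ],
)

```text
t: 13.5
tcp_pos: [0.4513, -0.0116, 0.1761]
tool_rot: [1.0, 0.013, -0.0, -0.0]
force: [-1.1, -0.2, -0.7]
finger_gap: 0.274
gripper_force: 31.2
```

```bash
python3 - <<'E'
from h import *
import pickle
p,M=pose();im,m=snap('wrist','w11');pickle.dump((im,m,p,M),open('w11.pkl','wb'));print(p,manip.sense()['force'])
f=cv2.GaussianBlur(im,(3,3),0).astype(int)
C=np.array([.4892,-.0118,.0674]);print('pred button',proj(m,C),'tip',proj(m,p+M@np.array([.0296,-.0006,.065])))
yel=(f[...,0]>f[...,2]*1.5)&(f[...,0]>45);yel[:, :250]=0;yel[:,400:]=0;yel[320:]=0
ys,xs=np.nonzero(yel);print(len(xs),xs.min(),xs.max(),ys.min(),ys.max())
w=im[ys.min()-16:ys.max()+30:4,xs.min()-12:xs.max()+16:4];print('R');print('\n'.join(f'{ys.min()-16+4*i:4d}:'+''.join(f'{v:4d}' for v in r) for i,r in enumerate(w[...,0])))
print(xs.min()-12,'B');print('\n'.join(''.join(f'{v:4d}' for v in r) for r in w[...,2]))
plan([(.4493,-.0133,.1606,1.35),(.4596,-.0131,.1324,1.35)])
E
```

```text
[ 0.45125158 -0.01164606  0.17609008] [-0.45213173  0.01051815 -1.70245714]
pred button [[326.18761762 172.38894446]] tip [[323.31948677 200.1457565 ]]
695 312 340 154 184
R
 138:  25  19  23  17  18  19  23  20  18  15   3  20  20  21
 142:   9  19  18  22  22  15  15  18  10  19  11  17  14  19
 146:  13  13  18  14  19  21  24  16  13  13  18  19  18  23
 150:  21  16  13  22   4   2   7  12  14   0  15  15  17  11
 154:  26  18  21   7   3  12  49  40   0  11  12  22  19  14
 158:  24  17  12   3  32  73  80  72  67  52   3  13  17  23
 162:  94  65  14   6  70 120 117 117 121  56  14  12  53  86
 166:  87  95   9  12 125 122 118 119 122 124  27  12 100  84
 170:  91  97   9  62 117 115 120 118 119 121  78  12  79  94
 174:   4  15  21  27 123 120 121 118 126 120  73  18  18   1
 178:  16  21  20   8 119 122 118 118 118 114   0  19  19  18
 182:  15  23  17  17  15 129 121 124 127  14  24  20  22  19
 186:  20  21  14  21  17  18   7  16  18  15  16  17  22  22
 190:  16  12  21  11  11  12  22  19  13  15  10  15  17  21
 194:  22  19  18  20  15  22  22  10  16  21  16  19  21 
[... 749 characters left out ...]
0  43  27   0 129 141
  71  78  70  14  44  41  41  43  48  39  30  71  77  71
  85  83  82  42  38  45  41  39  42  37  39  82  81  78
  81  85  80  80  92  43  43  44  35  92  83  81  86  82
  81  83  81  83  82  84  77  82  83  78  80  81  83  82
  80  77  83  80  76  78  81  82  79  82  77  78  81  83
  85  81  79  83  80  81  85  76  82  81  80  79  81  79
  82  81  82  84  85  61  51  55  80  81  81  85  85  81
  85  83  83  85  56  67  73  62  83  80  81  76  74  74
 123 118  72  97  64  69  74  61  54  95  97  83 120 125
 127 125  75  73  65  70  74  71  51 102  94  89 120 125
at [ 0.4514 -0.0118  0.1762] az 1.47
[-2.1, 1.5, 15.6, np.float64(0.002)]
[10.3, 0.0, 28.2, np.float64(0.0)]
```

The button's face centre is seen at about (326.5,172), predicted (326.2,172.4), so the target is confirmed. Approaching along the normal and stopping about 5 mm short.

Emit:
drive_tool(
  deltas=[
    [[-2,1.5,15.6,0],[-2,1.5,15.6,0],[1.4,1.5,25,0],[4.8,1.5,34.4,0],[6.6,1.5,39.1,0]],
  ],
)

```text
t: 13.97
tcp_pos: [0.4588, -0.0141, 0.1363]
tool_rot: [1.0, 0.012, -0.0, -0.0]
force: [0.6, 0.4, -0.1]
finger_gap: 0.271
gripper_force: 31.2
```

Emit:
drive_tool(
  deltas=[
    [[0,0,0,0],[0,0,0,0],[0,0,0,0]],
  ],
)

```text
t: 14.22
tcp_pos: [0.4584, -0.0143, 0.1372]
tool_rot: [1.0, 0.012, -0.0, -0.0]
force: [0.2, 0.4, -0.8]
finger_gap: 0.272
gripper_force: 31.2
```

```bash
cat > fz.py <<'E'
from h import *
yaw=np.radians(1.35);n=np.array([-np.sin(.349)*np.cos(yaw),-np.sin(.349)*np.sin(yaw),np.cos(.349)])
F=[];P=[];C=np.array([.4892,-.0118,.0674])
for i in range(8):
    vision.snapshot('wrist');s=manip.sense();F.append(s['force']);P.append(s['tcp_pos'])
F=np.array(F);p,M=pose();tip=np.mean(P,0)+M@np.array([.0296,-.0006,.065])
print('t',s['t'],'F',F.mean(0).round(2),'sd',F.std(0).round(2),'Fn',(F@n).mean().round(2),'tip',tip.round(4),'along n mm',((tip-C)@n*1000).round(1),'lat',(1000*((tip-C)-n*((tip-C)@n))).round(1),'grip',s['gripper_force'],s['finger_gap'])
E
python3 fz.py
```

```text
t 14.6167 F [-0.32 -0.08 -1.02] sd [0.4  0.58 0.44] Fn -0.85 tip [ 0.4879 -0.0131  0.0725] along n mm 5.2 lat [ 0.5 -1.3  0.2] grip 31.22684286441654 0.26839244674005486
```

Emit:
drive_tool(
  deltas=[
    [[0,-1.2,0,0],[1,-1.2,2.8,0],[2,-1.2,5.6,0],[2.4,-1.2,6.6,0],[2.4,-1.2,6.6,0]],
  ],
)

```text
t: 15.03
tcp_pos: [0.4607, -0.013, 0.1305]
tool_rot: [1.0, 0.012, -0.0, -0.0]
force: [-0.6, 0.9, 2.8]
finger_gap: 0.268
gripper_force: 31.6
```

```bash
python3 fz.py
```

```text
t 15.4333 F [-0.47  0.55  2.39] sd [0.6  0.6  0.45] Fn 2.41 tip [ 0.4902 -0.0117  0.0657] along n mm -2.0 lat [0.4 0.1 0.1] grip 31.563664600253105 0.2698252658914637
```

Push is about 3.3 N (2.41 plus 0.85 of weight). One last check of the tip's place on the button face in the wrist image.

```bash
python3 - <<'E'
from h import *
import pickle
p,M=pose();im,m=snap('wrist','w12');f=cv2.GaussianBlur(im,(3,3),0).astype(int)
yel=(f[...,0]>f[...,2]*1.5)&(f[...,0]>85);yel[:,:280]=0;yel[:,380:]=0;yel[320:]=0
ys,xs=np.nonzero(yel);print(len(xs),xs.min(),xs.max(),ys.min(),ys.max())
T=p+M@np.array([.0296,-.0006,.065]);a=.349;yw=np.radians(1.35);ex=np.array([np.cos(a)*np.cos(yw),np.cos(a)*np.sin(yw),np.sin(a)]);ey=np.array([-np.sin(yw),np.cos(yw),0])
print('tip',proj(m,T),'rim if centred: +x,-x,+y,-y',proj(m,[T+.009*ex,T-.009*ex,T+.009*ey,T-.009*ey]).round(1).tolist())
y0=ys.min()-8
print('\n'.join(f'{y0+3*i:4d}:'+''.join(f'{v:4d}' for v in r) for i,r in enumerate(im[y0:y0+60:3,300:350:2,0])))
E
```

```text
505 308 339 183 206
tip [[323.27418578 200.13363256]] rim if centred: +x,-x,+y,-y [[323.3, 185.3], [323.3, 214.2], [306.3, 200.1], [340.3, 200.1]]
 175:  29  18  25  18  21  29  18   2   8  10   6  11  13   8  15   3   3   4  23  16  21  21  15  22  21
 178:  18  24  28  14  20   8  13  14  13  13  15  10  16  12  12  16  12   8  12   4  22  16  24  15  21
 181:  18  21  20  10   9  13  11   5  13  13  34  50  74  38  33   8   8  14  25  25  16   9  20  19  15
 184:  12  17  11   7   0  18   9  67  83  80 109 128 127 125  99  78  86  37   7  10  13  15   9  23  13
 187:  15   8   9  13  11  43  95 138 133 130 128 130 133 133 131 132 132 125  53   9   0   5   8  17  22
 190:  10   8   7   8  31 128 120 126 124 124 125 115 123 125 129 121 122 128 126  77   7  10  15   7  20
 193:  14  15  17   6  98 127 125 127 130 123 126 127 123 124 129 125 128 125 128 127  23  19   9   9  67
 196:  22  10  13  10 118 127 119 120 123 128 118  69  67 111 130 120 124 117 123 122  75  13   0  12  78
 199:   4   4  16   0 126 125 120 125 124  36  53  54  56  56  42 108 125 124 125 134  64  12  13  10  34
[... 466 characters left out ...]
  59  63  72  71  73  62  59  56  43  18  11  17  14  24  18  20
 217:  18  24  25  21  27   6  46  56  69  65  69  69  69  68  62  57  48  51  17  18  11  19  19  18  18
 220:  18  20  21  16  23  12  49  58  66  66  69  70  71  67  63  63  50  43  17   5  13  17  20  18  19
 223:  17  24  19  20  18  13  57  58  63  72  63  69  72  63  66  60  53  43  23  20  28  13  18  18  26
 226:  21   7  19  29  23  17  58  64  65  72  41  67  63  68  63  64  57  49  21  20  20  14  25  16  22
 229:  20  23  17  20  25   5  14   0   0   7   7   3   0  10   9   6   0   6  14  17  16  19  10  25  12
 232:  24  25  16  10   9   0   0  11   5   5   0   6   4   5   2   0  12  17  14   0   9  15  18  17  22
```

The tip sits within about 1.5 mm of the button's middle (face columns 308–340, rows 184–209; tip at (323,200)), and the lean is unchanged. Handing in.

```bash
python3 -c "
from station import manip
print(manip.sense()['force'],manip.sign_off())"
```

```text
the job is handed in; nothing more can be done
[-0.13020161  1.75166791  1.76480024] None
```

The job is handed in: the hook hangs on the pin, let go, with its end pointing away from the cab. The probe is held on the brass button within about 1.5 mm of its middle, roughly 0.6° off square, pushing about 3.3 N by the wrist force reading. The sign-off returned no verdict.

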